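# Put the kettle on and find the full salt tin

### The arm

A 6-joint arm with a two-finger parallel gripper is mounted at the origin on the work surface. World frame = base frame: x ahead of the robot, y to its left, z up, the work surface at z = 0. Lengths are in m, angles in rad, forces in N, time in s.
With the tool pointing down it reaches from about 0.225 to 0.725 m from the base axis. Payload 3.1 kg.
Tool frame: the origin (TCP) lies midway between the tips of the shut fingers; the grasp point (between the pads) lies 19 mm behind it; z points along the fingers, y is the line along which they close (so a half turn about z gives the same grasp; the last joint's range is limited). The gripper opens to 85 mm and grips with 20 to 120 N. Pads are 22 mm wide; open, the fingers measure 114 mm over their backs; the gripper's body (76 mm by 85 mm) begins 54 mm behind the grasp point. The pads swing forward as they close: fully open they stand 13 mm farther back than shut.
Start: joints at [-1.414, 0.048, 0.099, 1.622, 0, 1.443], TCP at [0.147, -0.504, 0.231] pointing down, gripper open.
Joint ranges: [-2.91, 2.91], [-0.99, 1.94], [-1.21, 1.42], [-2.12, 2.29], [-1.49, 1.47], [-3.14, 3.14]. Speed limits (rad/s): [2.79, 2.79, 3.14, 3.14, 3.14, 3.14].

### API

Orientations are given as a unit quaternion [w, x, y, z].
In Python, from plant import ctrl gives the robot as it stands. Calls block until the motion is done:
- ctrl.move_ptp(position, orientation): joint-space move of the TCP to a pose.
- ctrl.line_to(position, velocity=0.15, orientation=None, stop_force=None): straight line of the TCP; orientation=None keeps the orientation; velocity is the mean speed in m/s. With stop_force (N) it stops when the force on the tool has changed by that much, and returns True; else False.
- ctrl.set_joints(angles): joint-space move.
- ctrl.gripper_to(opening, f_grip=None): finger opening in m; f_grip is the grip in N (None keeps the last); returns when the fingers have stopped.
- ctrl.pause(seconds).
- ctrl.inverse_kinematics(position, orientation): joint angles nearest the present ones, or None.
- ctrl.get_state(): the state.
- ctrl.camera(name): name is "side" or "top" or "wrist"; returns the picture (480x640x3 uint8, red, green, blue); there is no depth.
- ctrl.camera_params(name): a dict with "mtx" (3x3 intrinsics, pixels), "rvec" (rotation vector, rad) and "tvec" (3), from world to camera coordinates, as OpenCV has them; the wrist camera has in their place "tool_from_camera" (4x4, takes a point from camera to tool coordinates, whose origin is the TCP and whose axes are the flange's). Camera axes: x right, y down, z forward; pixel columns grow to the right and rows downward; lengths in m; the calibration is good to about 2 mm. A picture is of the moment at which its call begins: read the wrist's pose just before it. camera_params takes no time and is no camera call.
A pose or a line that the arm cannot do raises ctrl.MotionError and nothing moves.
- ctrl.finish_job(): hands the job in; it is judged then, once.
The state is a dict: "clock": time; "joint_pos": joint angles; "dq": joint speeds; "joint_torque": joint torques, N m; "eef_pos": TCP position; "tool_rot": TCP orientation; "ft_force": force on the tool from outside, world axes, zero at the start; "ft_torque": the same for the moment, N m; "grip_width": finger opening in m; "grip_force": force on a finger pad.
Only numpy, scipy, OpenCV 4.12 (cv2) and the standard library are available. Lean on these libraries where they do the work, as an engineer would, in place of code of your own. Each camera call takes 0.05 s, during which the arm holds its last target. There are 200 camera calls.

### The job

I am boiling water for the pasta: first put the kettle on by pressing the orange switch on top of its handle down until it clicks and stays down by itself. Then heft the identical steel tins on the worktop to find which one is full of salt (the heaviest), keeping them upright, comparing it with at least one other, and standing any lighter tin you lift back down in its place without dropping it. Finish while holding the full tin up for me, upright, in the gripper alone and about 15 cm clear of the worktop; leave everything else where it is.

Things in the scene. Friction and masses are not known exactly. Their poses are not given: they have to be found in the camera images.
- kettle: Electric jug kettle standing firmly on its power base, steel with black lid and handle: base 160 mm across, jug 148 mm narrowing to 122 mm, lid top 207 mm high with a knob up to 218 mm. It will not shift when pressed. Origin: centre of the underside of the base; z up; the handle sticks out on its -x side to 146 mm from the axis, the spout is at +x.
- switch (a joint): The kettle's orange thumb switch, a sprung plate hinged across the handle at its lid end: 0 = off, raised 21 degrees; 0.36 rad = fully down, on. At switch_pad it resists with about 3 N at first, less as it goes down; past about 0.22 rad it snaps to its stop by itself and stays (about 2 N would prise it up). Let go earlier, it springs back to 0.
- switch_pad (a point): Where to press on the top face of the orange switch, 42 mm from its hinge; moves with it. Off, it is about 215 mm above the worktop; it goes down about 15 mm. The switch plate is 26 mm wide and ends 20 mm beyond this point, away from the lid. The black handle housing beneath is 30 mm wide, its top 193 mm above the worktop.
- tin_a: One of three identical closed canisters of brushed stainless steel: plain upright cylinder with a flush lid, 58 mm across, 118 mm tall, standing at least 95 mm (centre to centre) from the next. Origin: centre of its underside; z up. One of the three is full of salt (0.49 to 0.56 kg), two are nearly empty (0.17 to 0.24 kg each); which is which cannot be seen, and their places change every time.
- tin_b: One of three identical closed canisters of brushed stainless steel: plain upright cylinder with a flush lid, 58 mm across, 118 mm tall, standing at least 95 mm (centre to centre) from the next. Origin: centre of its underside; z up. One of the three is full of salt (0.49 to 0.56 kg), two are nearly empty (0.17 to 0.24 kg each); which is which cannot be seen, and their places change every time.
- tin_c: One of three identical closed canisters of brushed stainless steel: plain upright cylinder with a flush lid, 58 mm across, 118 mm tall, standing at least 95 mm (centre to centre) from the next. Origin: centre of its underside; z up. One of the three is full of salt (0.49 to 0.56 kg), two are nearly empty (0.17 to 0.24 kg each); which is which cannot be seen, and their places change every time.
- mug: White mug, 80 mm wide, 92 mm tall, with a handle. Not part of the job. Origin: centre of its underside.
- fish_can_a: Flat gold and yellow fish can, 66 mm across, 30 mm tall, beyond the tins. Not part of the job. Origin: centre of its underside.
- fish_can_b: Flat gold and yellow fish can, 66 mm across, 30 mm tall, between the tins and the robot. Not part of the job. Origin: centre of its underside.
- lunch_box_b: Closed clear lunch box with a navy lid, 154 x 114 mm, 63 mm tall, at the near right. Not part of the job. Origin: centre of its underside.
- sport_bottle: Light-blue drinking bottle with a black cap, 72 mm across, 211 mm tall. Not part of the job. Origin: centre of its underside.
- shaker: Red-orange shaker with a black cap, 76 mm across, 216 mm tall. Not part of the job. Origin: centre of its underside.
There are look-alikes about, which are no part of the job. Leave any blue, red or turquoise look-alike of the tin_b alone.

How it is judged:
On the way, in this order (a step that is already met when the one before it is completed fails the run):
1. the kettle switch is down and stays down with nothing touching it (value of joint switch above 0.32 rad and contact force between each of the arm, the fingers and kettle below 0.05 N), for 0.2 s.
2. a lighter tin has been lifted clear of the worktop in the gripper, for comparison, while the full one stands (((height (world z) of tin_a above 0.015 m and contact force between the fingers and tin_a above 1 N and contact force between any of tin_b, tin_c and anything else above 3.6 N) or (height (world z) of tin_b above 0.015 m and contact force between the fingers and tin_b above 1 N and contact force between any of tin_a, tin_c and anything else above 3.6 N) or (height (world z) of tin_c above 0.015 m and contact force between the fingers and tin_c above 1 N and contact force between any of tin_a, tin_b and anything else above 3.6 N))), for 0.2 s.
At the end, for the whole second after the job is handed in: Switch still beyond 0.32 rad. The full tin is held still by the fingers alone, underside over 100 mm above the worktop, within 0.2 rad of upright. The other two stand upright and at rest on the worktop, each pressing it with under 3.6 N (so not the full one), within 50 mm of their first places (value of joint switch above 0.32 rad and ((height (world z) of tin_a above 0.1 m and angle between tin_a's own z axis and vertical below 0.2 rad and contact force between the fingers and tin_a above 2 N and linear speed of tin_a below 0.03 m/s and (contact force between tin_a and kettle below 0.05 N and contact force between tin_a and tin_b below 0.05 N and contact force between tin_a and tin_c below 0.05 N and contact force between tin_a and sport_bottle below 0.05 N and contact force between tin_a and shaker below 0.05 N) and contact force between each of tin_b, tin_c and anything else below 3.6 N and height (world z) of each of tin_b, tin_c below 0.006 m and angle between each of tin_b, tin_c's own z axis and vertical below 0.1 rad and distance of each of tin_b, tin_c from where it was at the start of the episode below 0.05 m and linear speed of each of tin_b, tin_c below 0.02 m/s and contact force between the fingers and tin_b below 0.05 N and contact force between the fingers and tin_c below 0.05 N) or (height (world z) of tin_b above 0.1 m and angle between tin_b's own z axis and vertical below 0.2 rad and contact force between the fingers and tin_b above 2 N and linear speed of tin_b below 0.03 m/s and (contact force between tin_b and kettle below 0.05 N and contact force between tin_b and tin_a below 0.05 N and contact force between tin_b and tin_c below 0.05 N and contact force between tin_b and sport_bottle below 0.05 N and contact force between tin_b and shaker below 0.05 N) and contact force between each of tin_a, tin_c and anything else below 3.6 N and height (world z) of each of tin_a, tin_c below 0.006 m and angle between each of tin_a, tin_c's own z axis and vertical below 0.1 rad and distance of each of tin_a, tin_c from where it was at the start of the episode below 0.05 m and linear speed of each of tin_a, tin_c below 0.02 m/s and contact force between the fingers and tin_a below 0.05 N and contact force between the fingers and tin_c below 0.05 N) or (height (world z) of tin_c above 0.1 m and angle between tin_c's own z axis and vertical below 0.2 rad and contact force between the fingers and tin_c above 2 N and linear speed of tin_c below 0.03 m/s and (contact force between tin_c and kettle below 0.05 N and contact force between tin_c and tin_a below 0.05 N and contact force between tin_c and tin_b below 0.05 N and contact force between tin_c and sport_bottle below 0.05 N and contact force between tin_c and shaker below 0.05 N) and contact force between each of tin_a, tin_b and anything else below 3.6 N and height (world z) of each of tin_a, tin_b below 0.006 m and angle between each of tin_a, tin_b's own z axis and vertical below 0.1 rad and distance of each of tin_a, tin_b from where it was at the start of the episode below 0.05 m and linear speed of each of tin_a, tin_b below 0.02 m/s and contact force between the fingers and tin_a below 0.05 N and contact force between the fingers and tin_b below 0.05 N))); the arm keeps its last pose, push and grip.
It fails at once if a tin is tilted more than 0.5 rad (angle between any of tin_a, tin_b, tin_c's own z axis and vertical above 0.5 rad).
It fails at once if a tin is let go more than 20 mm above the worktop ((height (world z) of tin_a above 0.02 m and contact force between the fingers and tin_a below 0.02 N) or (height (world z) of tin_b above 0.02 m and contact force between the fingers and tin_b below 0.02 N) or (height (world z) of tin_c above 0.02 m and contact force between the fingers and tin_c below 0.02 N)).
It fails at once if a bystander is pushed more than 30 mm or tipped over (distance of any of mug, fish_can_a, fish_can_b, lunch_box_b, sport_bottle, shaker from where it was at the start of the episode above 0.03 m or angle between any of mug, fish_can_a, fish_can_b, lunch_box_b, sport_bottle, shaker's own z axis and vertical above 0.4 rad).
It also fails if it takes over 72 s, if anything falls off the work surface, if the arm or the gripper's body presses on something with over 40 N, if the wrist force passes 120 N, or if a joint passes its speed limit or range.

## Working session

There is one attempt and no reset: what is moved stays moved. The work goes in short steps, each a Python script; the robot and the scene stay as the last script left them, time stands still between calls to the robot, and variables do not carry over. Pictures are saved under pics/ and viewed, at most 10 in all, crops included, and the job is handed in when it is done.

```bash
mkdir -p pics; ls; python3 - <<'E'
from plant import ctrl
import cv2
for n in("side","top"):
    cv2.imwrite(f"pics/{n}0.png",ctrl.camera(n)[:,:,::-1]); p=ctrl.camera_params(n); print(n,p)
print(ctrl.get_state())
E
```

```text
pics
side {'mtx': array([[510.97074765,   0.        , 316.09276413],
       [  0.        , 510.97074765, 235.7922461 ],
       [  0.        ,   0.        ,   1.        ]]), 'rvec': array([ 2.32528543, -0.09331383,  0.05763051]), 'tvec': array([-0.55599537,  0.14569496,  1.4537325 ])}
top {'mtx': array([[572.36653279,   0.        , 333.14682364],
       [  0.        , 572.36653279, 241.02097492],
       [  0.        ,   0.        ,   1.        ]]), 'rvec': array([ 2.17079324, -2.16645893,  0.10504747]), 'tvec': array([-0.00280285,  0.56686855,  1.83713202])}
{'clock': 0.1, 'joint_pos': array([-1.41379819e+00,  4.86735499e-02,  9.77303462e-02,  1.62200888e+00,
       -1.12244632e-05,  1.44299055e+00]), 'dq': array([-3.53709623e-04,  9.02231534e-05,  2.19893695e-03, -1.50365901e-03,
       -1.67131858e-04, -1.37329287e-03]), 'joint_torque': array([ 3.20837120e-03, -3.39850831e+01,  3.20936179e+01,  1.58239558e-02,
       -9.54721895e-05, -8.95849794e-07]), 'eef_pos': array([ 0.14740153, -0.50329508,  0.23022374]), 'tool_rot': array([-1.07768007e-03,  9.89877387e-01,  1.41921092e-01, -2.13439553e-05]), 'ft_force': array([ 1.20511353, -0.68310566, -0.29878155]), 'ft_torque': array([-0.02725795, -0.0295945 , -0.01842329]), 'grip_force': 0.0, 'grip_width': 0.08558069158176644}
```

View pics/top0.png

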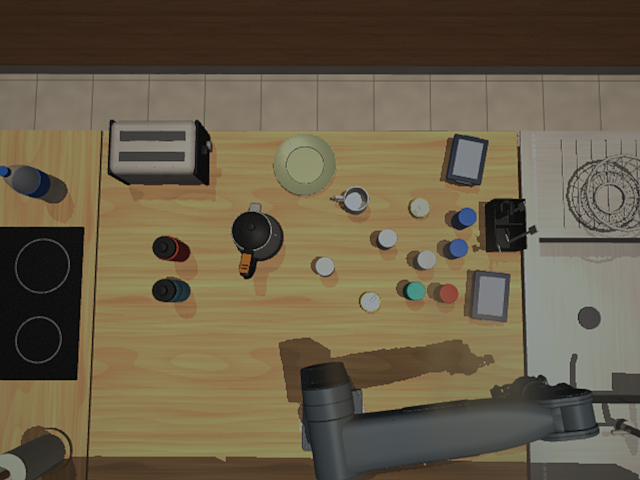

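View pics/side0.png

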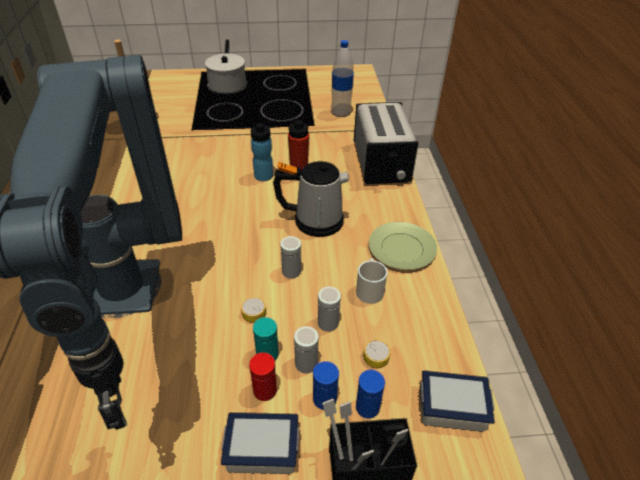

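The top view shows the plain steel tins near (324,267), (387,239) and (426,260), the kettle at (255,235) and its orange switch at (246,263). The blue, red and turquoise tins are look-alikes. The side view shows the steel tins at (291,245), (329,297) and (306,338).

```bash
cat > h.py <<'E'
import numpy as np, cv2
from plant import ctrl
def ray(n,uv):
    p=ctrl.camera_params(n);R=cv2.Rodrigues(p["rvec"])[0]
    d=R.T@np.r_[cv2.undistortPoints(np.float64([[uv]]),p["mtx"],None)[0,0],1]
    return -R.T@p["tvec"],d/np.linalg.norm(d)
def plane(n,uv,z):
    c,d=ray(n,uv); return c+d*(z-c[2])/d[2]
def two(uv1,uv2):
    c1,d1=ray("top",uv1);c2,d2=ray("side",uv2)
    s=np.linalg.lstsq(np.c_[d1,-d2],c2-c1,rcond=None)[0]
    a,b=c1+s[0]*d1,c2+s[1]*d2
    return (a+b)/2,np.linalg.norm(a-b)
def blob(m,uv,r=28):
    """centroid, area, bbox of largest component of mask within r of uv"""
    w=np.zeros_like(m);cv2.circle(w,uv,r,255,-1);m=m&w
    n,l,s,c=cv2.connectedComponentsWithStats(m)
    i=1+np.argmax(s[1:,4]);return c[i],s[i],l==i
E
python3 - <<'E'
from h import *
T=ctrl.camera("top");S=ctrl.camera("side")
rows=[]
for im,n,seeds in((T,"top",[(324,267),(387,239),(426,260)]),(S,"side",[(291,243),(329,295),(306,335)])):
    hsv=cv2.cvtColor(im,cv2.COLOR_RGB2HSV)
    r=[]
    for u in seeds:
        m=cv2.inRange(hsv,(0,0,140),(180,60,255))
        c,s,l=blob(m,u,16); print(n,u,"lid",c,s,plane(n,c,.118))
        r.append(cv2.resize(im[u[1]-25:u[1]+25,u[0]-25:u[0]+25],(250,250),interpolation=0))
    m=cv2.inRange(hsv,(5,150,120),(20,255,255)); u=(246,263) if n=="top" else (287,169)
    c,s,l=blob(m,u,25)
    ys,xs=np.nonzero(l);print(n,"switch",c,s,plane(n,c,.215),cv2.minAreaRect(np.c_[xs,ys].astype(np.float32)))
    rows.append(np.hstack(r))
u=(252,240)
cv2.imwrite("pics/z.png",np.vstack(rows)[:,:,::-1])
print("kettle knob",plane("top",(251,230),.218))
for k,u,z in(("mug",(356,201),.09),("blue",(457,248),.118),("turq",(415,291),.118),("red",(448,293),.118),("fa",(419,208),.03),("fb",(370,302),.03)):print(k,plane("top",u,z))
E
```

```text
top (324, 267) lid [324.54508197 265.78688525] [316 257  18  18 244] [0.48095891 0.02443925 0.118     ]
top (387, 239) lid [387.40322581 237.49193548] [379 229  18  18 248] [ 0.56919827 -0.17028852  0.118     ]
top (426, 260) lid [426.53877551 258.84897959] [418 250  18  18 245] [ 0.50303929 -0.29072222  0.118     ]
top switch [245.0703125 262.3828125] [239 254  12  19 128] [0.48494916 0.2549414  0.215     ] ((244.9831085205078, 263.0730285644531), (8.544661521911621, 18.138668060302734), 12.994616508483887)
side (291, 243) lid [290.2987013  243.25974026] [281 236  20  15 231] [0.48636129 0.02182417 0.118     ]
side (329, 295) lid [328.93630573 295.11146497] [318 287  23  18 314] [ 0.57426627 -0.17277617  0.118     ]
side (306, 335) lid [305.70076726 336.28388747] [294 326  24  21 391] [ 0.50699916 -0.29320568  0.118     ]
side switch [286.50746269 166.73880597] [277 161  20  12 134] [0.48835825 0.24949064 0.215     ] ((286.7422790527344, 166.6115264892578), (20.698566436767578, 7.279580593109131), 15.255120277404785)
kettle knob [0.57989836 0.23873396 0.218     ]
mug [ 0.68844175 -0.07410659  0.09      ]
blue [ 0.53687493 -0.38545837  0.118     ]
turq [ 0.40396292 -0.25387635  0.118     ]
red [ 0.39805562 -0.35513311  0.118     ]
fa [ 0.6758718  -0.28250714  0.03      ]
fb [ 0.36951042 -0.12081515  0.03      ]
```

View pics/z.png

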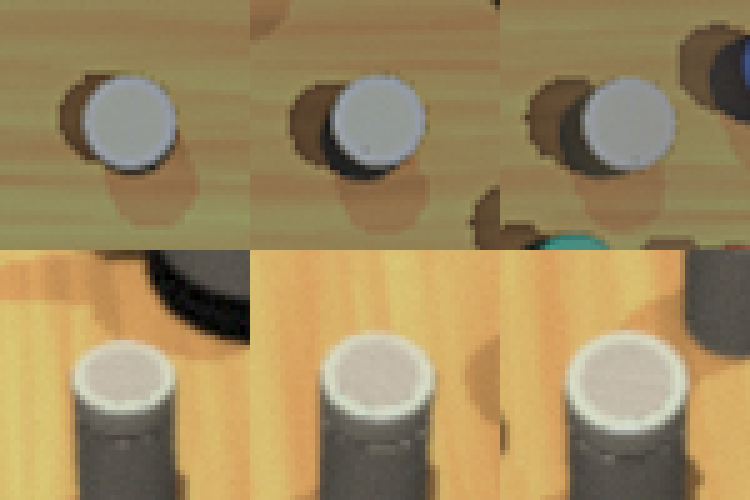

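The zoom shows clean lid discs in the top view. In the side view the lid mask takes in a bit of the wall, so I average the two views, which agree to about 5 mm. Next I press the switch.

```bash
cat >> h.py <<'E'
TIN={"A":(.4835,.0235),"B":(.5715,-.1715),"C":(.5045,-.292)}
def down(yaw): return np.array([0,np.cos(yaw/2),np.sin(yaw/2),0])
def fz(n=8):
    v=[]
    for _ in range(n): ctrl.pause(.03);v.append(ctrl.get_state()["ft_force"][2])
    return np.mean(v)
E
python3 - <<'E'
from h import *
c=plane("top",(244.98,263.07),.213);e=plane("top",(242.9,271.9),.222)
d=(c-e)[:2];d/=np.linalg.norm(d);pad=e[:2]+d*.0187
print(c,e,d,pad)
pad=pad+np.array([.0017,-.0027])   # half the side/top disagreement
for y in(np.pi/2,-np.pi/2):
    for p in[(*pad,.2)]+[(*t,.062) for t in TIN.values()]: print(y,ctrl.inverse_kinematics(p,down(y)))
np.save("pad.npy",pad)
E
```

```text
[0.48306091 0.25548512 0.213     ] [0.45681918 0.25966277 0.222     ] [ 0.98756376 -0.15721903] [0.47528662 0.25672278]
1.5707963267948966 [0.36523995 0.08293368 0.07367689 1.56153953 0.         1.93603628]
1.5707963267948966 [-0.090081   -0.02623778 -0.31385015  1.28318395  0.          1.48071533]
1.5707963267948966 [-4.03894107e-01  2.61155834e-01  7.78886142e-05  1.30971838e+00
  0.00000000e+00  1.16690222e+00]
1.5707963267948966 [-0.63970099  0.22631395 -0.04139579  1.30308659  0.          0.93109533]
-1.5707963267948966 [ 0.36523995  0.08293368  0.07367689  1.56153953  0.         -1.20555638]
-1.5707963267948966 [-0.090081   -0.02623778 -0.31385015  1.28318395  0.         -1.66087732]
-1.5707963267948966 [-4.03894107e-01  2.61155834e-01  7.78886142e-05  1.30971838e+00
  0.00000000e+00 -1.97469043e+00]
-1.5707963267948966 [-0.63970099  0.22631395 -0.04139579  1.30308659  0.         -2.21049732]
```

```bash
python3 - <<'E'
from h import *
pad=np.load("pad.npy");q=down(np.pi/2)
ctrl.gripper_to(0.0,40)
ctrl.move_ptp([.42,-.1,.33],q)
ctrl.move_ptp([*pad,.25],q)
f0=ctrl.get_state()["ft_force"]
r=ctrl.line_to([*pad,.194],.03,stop_force=12)
s=ctrl.get_state();print(r,s["eef_pos"],s["ft_force"]-f0)
ctrl.line_to([*pad,.29],.12)
ctrl.pause(.2);print(ctrl.get_state()["clock"])
ctrl.move_ptp([*TIN["A"],.25],q)
ctrl.gripper_to(.075)
im=ctrl.camera("side");cv2.imwrite("pics/k.png",cv2.resize(im[130:260,220:380],None,fx=4,fy=4)[:,:,::-1])
S=cv2.inRange(cv2.cvtColor(im,cv2.COLOR_RGB2HSV),(5,150,120),(20,255,255))
print(blob(S,(287,169),25)[:2],ctrl.get_state()["clock"])
E
```

```text
True [0.47695086 0.25395251 0.19987986] [-0.17564651 -2.11467637  3.38190451]
6.7917Traceback (most recent call last):
  File "<stdin>", line 15, in <module>
  File "h.py", line 18, in blob
    i=1+np.argmax(s[1:,4]);return c[i],s[i],l==i
        ~~~~~~~~~^^^^^^^^^
    return _wrapfunc(a, 'argmax', axis=axis, out=out, **kwds)
    return bound(*args, **kwds)
ValueError: attempt to get argmax of an empty sequence
```

View pics/k.png

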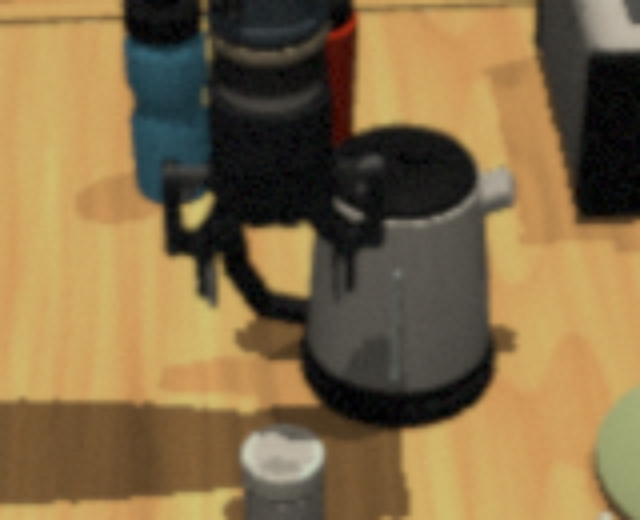

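The gripper hides the switch in this view. I'll move over tin B and look again before lifting anything.

```bash
python3 - <<'E'
from h import *
ctrl.move_ptp([*TIN["B"],.25],down(np.pi/2))
im=ctrl.camera("side");t=ctrl.camera("top")
cv2.imwrite("pics/k2.png",np.hstack([cv2.resize(i,(400,400))[:,:,::-1] for i in(im[145:225,260:340],t[215:295,210:290])]))
for n,i,u in(("side",im,(287,169)),("top",t,(246,263))):
    m=cv2.inRange(cv2.cvtColor(i,cv2.COLOR_RGB2HSV),(5,150,100),(20,255,255));print(n,blob(m,u,25)[:2])
print(ctrl.get_state()["clock"])
E
```

```text
side (array([286.18881119, 169.88811189]), array([275, 166,  22,   8, 143], dtype=int32))
top (array([245.41954023, 263.32758621]), array([240, 254,  12,  21, 174], dtype=int32))
9.4417
```

View pics/k2.png

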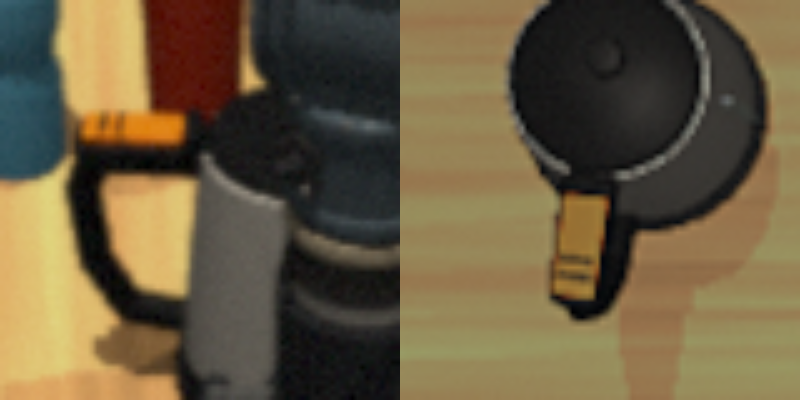

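The switch now lies flat on the handle: its orange box in the side view is 8 px tall, down from 12, at (286,170). It has stayed down. Next I heft tin B.

```bash
cat >> h.py <<'E'
Q=down(np.pi/2); ZG=.062
def pick(k,h):
    x,y=TIN[k];ctrl.move_ptp([x,y,.25],Q);ctrl.line_to([x,y,.15],.2)
    r=ctrl.line_to([x,y,ZG],.1,stop_force=15)
    if r: raise RuntimeError(f"bumped at {ctrl.get_state()['eef_pos']}")
    f0=fz();ctrl.gripper_to(.03,45);s=ctrl.get_state();print("grip",s["grip_width"],s["grip_force"])
    ctrl.line_to([x,y,ZG+h],.08);ctrl.pause(.3)
    s=ctrl.get_state();print(k,"weight",f0-fz(),"width",s["grip_width"],"t",s["clock"])
def place(k):
    x,y=TIN[k];z=ctrl.line_to([x,y,ZG+.001],.05);ctrl.pause(.15);ctrl.gripper_to(.078);ctrl.line_to([x,y,.25],.2)
E
python3 - <<'E'
from h import *
pick("B",.05)
E
```

```text
grip 0.05713390042621373 44.36045944690704
B weight 2.376649696183789 width 0.057343803955734 t 13.0167
```

```bash
python3 - <<'E'
from h import *
place("B");pick("C",.05)
im=ctrl.camera("side");cv2.imwrite("pics/c.png",im[:,:,::-1])
E
```

```text
grip 0.057002791375354314 44.67135787010193
C weight 5.494900276872979 width 0.056992423912555726 t 19.9417
```

View pics/c.png

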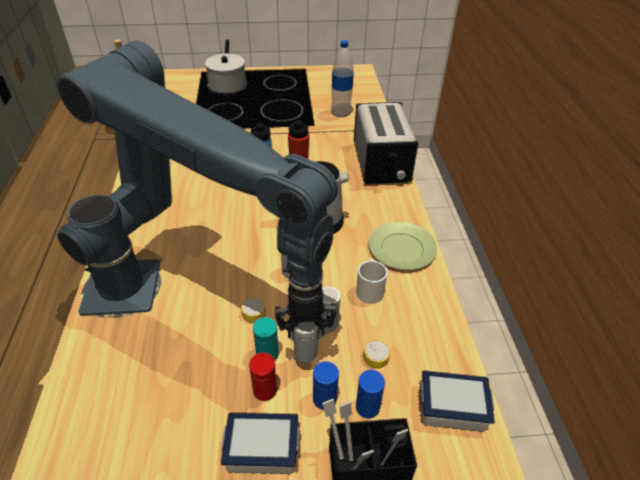

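C weighs 5.5 N against 2.4 N for B, so C is the full tin. It hangs upright at (306,342) with B standing behind it and nothing knocked over. I raise it to 15 cm and check.

```bash
python3 - <<'E'
from h import *
x,y=TIN["C"];ctrl.line_to([x,y,ZG+.15],.1);ctrl.pause(.6)
s=ctrl.get_state();print(s["eef_pos"],s["grip_width"],s["grip_force"],s["clock"])
im=ctrl.camera("side");t=ctrl.camera("top")
cv2.imwrite("pics/e.png",np.hstack([cv2.resize(im[150:400,200:400],(400,500)),cv2.resize(t[190:310,225:475],(400,192*1)) if 0 else cv2.resize(t[150:400,230:430],(400,500))])[:,:,::-1])
E
```

```text
[ 0.504513   -0.29199863  0.2120345 ] 0.05738031330309638 44.28141117095947 22.0083
```

View pics/e.png

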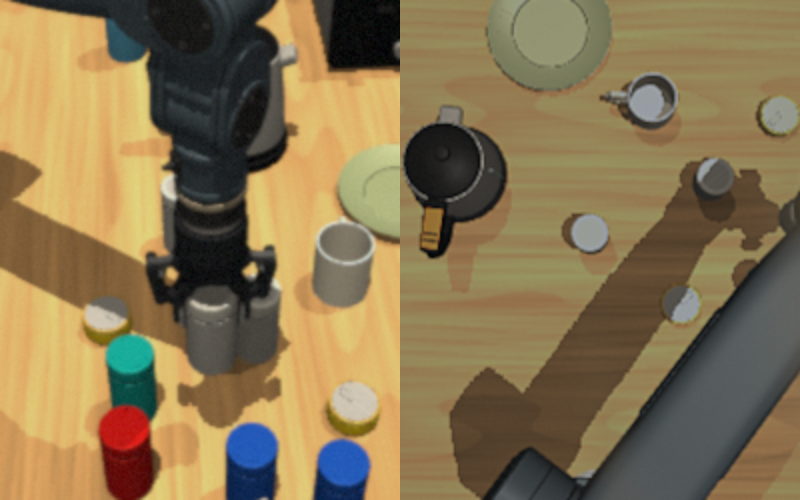

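Tin C is held upright and clear of the worktop. B at (713,178) and A at (589,233) in the right-hand crop stand in their places, and the switch is still flat.

```bash
python3 -c "
from plant import ctrl
print(ctrl.finish_job())"
```

```text
the job is handed in; nothing more can be done
None
```

The kettle switch is down and staying down, and the gripper is holding the full tin, tin C by my labels (5.5 N against 2.4 N for tin B), upright about 15 cm up; tin B is back in its place, tin A was never lifted, and I handed the job in without being shown a verdict.

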